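# Turn the pump housing to the mark and scan its label

### The job

Push the outlet of the moulded pump housing round on its turntable until its labelled flange faces the pointed stud. Then pick up the hand scanner, aim it squarely at the middle of the label from about 10 cm and hold it steady there for a good second, and lay it back on the middle of its pad. The housing must stay facing the pointed stud, and the other things on the bench must not be shifted or knocked over.

Things in the scene. Friction and masses are not known exactly. Their poses are not given: they have to be found in the camera images.
- fixture: turntable fixture fixed to the bench: a dark steel disc 150 mm across under an aluminium one, 28 mm tall in all, with a small block on its rim. Origin at the bench on the vertical axis of the turntable (z up). It carries the pump housing (housing)
- housing (a joint): angle of the grey plastic pump housing on the turntable, rad, anticlockwise from above; 0 when its outlet points along the fixture's +x, stops at -2.9 and 2.9. It turns stiffly (0.25 N m) and stays where it is left. The housing is a drum 90 mm across, its top 124 mm above the bench, with the outlet on one side and a plain nipple (22 mm thick, to 67 mm from the axis) on the other
- outlet (a point): middle of the outlet pipe, 80 mm from the turntable axis, 85 mm above the bench; x axis outward. The pipe is round, 32 mm thick, level, running radially from the drum (45 mm from the axis) to an upright flange 56 mm wide and 50 mm tall, whose inner face is 115 mm and end face 127 mm from the axis
- label (a point): centre of the white bar label (44 x 34 mm) on the end face of the outlet flange, 128 mm from the turntable axis, 85 mm above the bench; its x axis points outward, square to the label, along the outlet; z up
- pointed_stud: the mark: a fixed steel stud on a dark round foot 50 mm across, with a cone that comes to a point 48 mm above the bench. Origin on its axis at the bench. It stands 140 to 200 mm from the turntable axis, on the robot's side of it, to the left or to the right
- flat_stud: not the mark: a fixed steel stud on a like foot, with a flat-topped hexagonal nut (40 mm), 48 mm tall, on the other side. Origin on its axis at the bench
- scanner: loose white plastic hand scanner, 0.2 kg, lying on its pad: 160 mm long along its x axis, 44 mm tall. Handle 38 mm wide from x = -80 to 40 mm (grip it across, near the origin), head 66 mm wide from x = 40 to 80 mm. Origin at the centre of its underside; it looks along +x
- window (a point): centre of the scanner's black window, on the front face of its head: 80 mm ahead of the scanner's origin and 22 mm above its underside; axes as the scanner's, so that its beam runs along +x
- pad: black rubber pad fixed to the bench, 200 mm (x) by 90 mm (y), 6 mm thick, where the scanner belongs. Origin at the centre of its underside
- bin: a fixed open blue plastic bin, 190 (x) by 120 (y) mm, 50 mm tall; origin at the centre of its underside
- spray_can: a pale spray can, upright, 60 mm across, 170 mm tall; origin at the centre of its underside; leave it alone
- mug: a white ceramic mug, 76 mm across plus a handle, 95 mm tall; origin at the centre of its underside; leave it alone
- cap: a white moulded plastic cap, 70 mm across, 45 mm tall; origin at the centre of its underside; leave it alone
- tape: a roll of packing tape, lying flat, 100 mm across, 48 mm tall; origin at the centre of its underside; leave it alone
- screwdriver: a screwdriver with a yellow handle, lying on the bench, about 200 mm long along its x axis; leave it alone
- wrench: a steel wrench lying on the bench, about 180 mm long along its x axis; leave it alone
There are look-alikes about, which are no part of the job. Leave any pink look-alike of the pointed_stud alone.

How it is judged:
By the outcome, as a careful person would: the job done as asked, in the order asked, and still so for the second after the job is handed in, with the robot touching nothing.
It also fails if it takes over 72 s, if anything falls off the work surface, if the arm or the gripper's body presses on something with over 40 N, if the wrist force passes 120 N, or if a joint passes its speed limit or range.

### The arm

A 6-joint arm with a two-finger parallel gripper is mounted at the origin on the work surface. World frame = base frame: x ahead of the robot, y to its left, z up, the work surface at z = 0. Lengths are in m, angles in degrees, forces in N, time in s.
With the tool pointing down it reaches from about 0.4 to 0.825 m from the base axis. Payload 7 kg.
Tool frame: the origin (TCP) lies at the centre of the arm's flange, where the gripper is bolted on; the fingertips stand 178 mm ahead of it and the grasp point (between the pads) lies 159 mm ahead of it (r.finger_overhang is the distance from the TCP to the fingertips, in m); z points along the fingers, y is the direction in which the jaws open and shut (so a half turn about z gives the same grasp; the last joint's range is limited). The gripper opens to 88 mm and grips with 3 to 60 N. Pads are 19 mm wide; open, the fingers measure 130 mm over their backs; the gripper's body (78 mm by 193 mm) begins 47 mm behind the grasp point.
Start: joints at [91.221, 20.546, 0.682, 0, -70.136, -16.507], TCP at [0.178, 0.651, 0.405] pointing down, gripper open.
Joint ranges: [-176.03, 176.03], [-82.01, 121.73], [-58.28, 71.71], [-173.87, 95.51], [-174.79, -0.11], [-173.66, 173.66]. Speed limits (degrees/s): [136.94, 136.94, 172.46, 180, 180, 180].

### API

Orientations are given as [roll, pitch, yaw] about the fixed x, y, z axes, in that order (R = Rz(yaw) Ry(pitch) Rx(roll)).
In Python, from plant import r gives the robot as it stands.
- The arm moves only by the tool send_rows, never from a script. Its arguments are lists of equal length, an entry for each row: "xyz": the shift along the tool's x, y, z in units of 50 mm (1.0 is 50 mm), a list of three; "angular": the turn, a rotation vector about the tool's x, y, z in units of 6 degrees (1.0 is 6 degrees), a list of three; "grip": the finger opening in mm, from 0 to 87.6. In form: {"xyz": [[x, y, z], ...], "angular": [[wx, wy, wz], ...], "grip": [grip, ...]}. A call has 1 to 8 rows; each row shifts and turns the commanded pose from where the row before left it, along the tool's axes as they then stand; what a row does not reach is not made up. A row lasts 1/10 s, in which the tool goes at most 50 mm and 8.59 degrees, less where a joint would pass 70% of its speed; a pose out of reach is approached as far as the arm can. A call is refused whole if a number of a shift passes 1 or a number of a turn 1, either way. A call with a gripper value outside its range is refused whole. The fingers move at their own pace and stop on an object; "grip_force" is the grip in N (left out, the last holds). Time passes only in rows, so rows that do not move let the fingers close. It gives the time, the measured TCP pose, the force and the opening at its end, in the units of the state.
- r.get_state(): the state, without advancing time (a new reading comes with each control period).
- r.capture(name): name is "scene" or "top" or "wrist"; returns a dict with "img" (400x640x3 uint8, red, green, blue), "camera_matrix" (3x3 intrinsics, pixels), "D" ([k1, k2, p1, p2, k3] as OpenCV has them; the pictures are not rectified), "pose" (4x4, takes a point from camera to world coordinates). Camera axes: x right, y down, z forward; pixel columns grow to the right and rows downward; lengths in m; the calibration is good to about 2 mm. A picture is of the moment at which its call begins. There is no depth.
- r.close_job(): hands the job in, once; it reports no verdict.
Trained networks look in the newest picture that a camera, given by its name, has taken for a name from the list of things; names that differ only in an ending like _2 or _b are one class to them, and where a whole thing is asked for, a point or a joint stands for the part that bears it (a point fixed in the world has none). Each returns a list of dicts, best first, with "conf" (0 to 1); they miss things now and then, are a little off and sometimes report something else, mostly with a low value. They report only what shows in the picture. A call takes as long as a camera call. They do not tell look-alikes from the thing itself.
- r.find_in(thing, camera): "at" ([x, y, z] in m, in world coordinates, good to about 4 mm: the middle of the surface that is visible of it).
- r.mark_of(thing, camera): "at" ([x, y, z] in m, in world coordinates, good to about 4 mm: a listed point, or the origin of a listed thing).
The state is a dict: "time_s": time; "joints": joint angles; "qd": joint speeds; "joint_torque": joint torques, N m; "tcp_pos": TCP position; "eef_rot": TCP orientation; "contact_force": force on the tool from outside, world axes, zero at the start; "moment": the same for the moment, N m; "gripper_width": finger opening in m.
Only numpy, scipy, OpenCV 4.12 (cv2) and the standard library are available. Lean on these libraries where they do the work, as an engineer would, in place of code of your own. Each camera call takes 0.05 s, during which the arm holds its last target. There are 200 camera calls.

## Working session

There is one attempt and no reset: what is moved stays moved. The work goes in short steps, Python scripts to look and compute and a tool call to move; the robot and the scene stay as the last step left them, time stands still between calls to the robot, and variables do not carry over. Pictures are saved under pics/ and viewed, about 8 in all and at most 12, crops included, and the job is handed in when it is done.

Besides the shell and the picture viewer there is one more tool, called after ">>>" by a JSON object that holds its "api" and its "payload", one argument or row to a line. send_rows: Moves the arm, as the interface text tells. Its arguments: {"type":"object","properties":{"xyz":{"type":"array","items":{"type":"array","items":{"type":"number"}}},"angular":{"type":"array","items":{"type":"array","items":{"type":"number"}}},"grip":{"type":"array","items":{"type":"number"}},"grip_force":{"type":"number"}},"required":["xyz","angular","grip"]}

```bash
ls; mkdir -p pics; cat > h.py <<'E'
from plant import r
import numpy as np, cv2
def save(cam,name):
    c=r.capture(cam); cv2.imwrite('pics/'+name,c['img'][:,:,::-1]); return c
def px(c,p):
    T=np.linalg.inv(c['pose']); rv=cv2.Rodrigues(T[:3,:3])[0]
    return cv2.projectPoints(np.array(p,float).reshape(-1,3),rv,T[:3,3],np.array(c['camera_matrix']),np.array(c['D'],float))[0].reshape(-1,2)
def ray(c,uv,z):
    n=cv2.undistortPoints(np.array(uv,float).reshape(-1,1,2),np.array(c['camera_matrix']),np.array(c['D'],float)).reshape(-1,2)
    d=np.c_[n,np.ones(len(n))]@c['pose'][:3,:3].T; o=c['pose'][:3,3]
    return o+d*((z-o[2])/d[:,2])[:,None]
E
python3 - <<'E'
from h import *
s=r.get_state(); print(s)
cs={k:save(k,k+'0.png') for k in('top','scene')}
for k in cs:
  print(k,cs[k]['pose'][:3,3].round(3))
  for t in 'fixture housing outlet label pointed_stud flat_stud scanner window pad bin spray_can mug cap tape screwdriver wrench'.split():
    print(t,[(np.round(d['at'],3).tolist(),round(d['conf'],2),px(cs[k],d['at'])[0].round().tolist()) for d in r.mark_of(t,k)][:3])
E
```

```text
pics
{'time_s': 0.0, 'joints': array([ 9.12196134e+01,  2.05906422e+01,  6.33023593e-01, -2.14159711e-02,
       -7.01365324e+01, -1.65064982e+01]), 'qd': array([ 0.02899964, -0.01710495,  0.04310716, -0.00807677,  0.03507434,
        0.00292379]), 'joint_torque': array([ 1.02587685e-03, -5.82712555e+01,  2.93052328e+01,  6.99737236e+00,
        6.85914667e-03, -1.48736490e-04]), 'tcp_pos': array([0.17791548, 0.65091594, 0.40372162]), 'eef_rot': array([ 1.79904009e+02, -7.45068156e-03, -1.52941718e+01]), 'contact_force': array([0.12821885, 1.23795625, 0.74600871]), 'moment': array([-0.02059496,  0.00501043, -0.03383003]), 'gripper_width': 0.08759486033044586}
top [ 0.408 -0.002  1.368]
fixture [([0.573, -0.02, 0.002], 0.98, [326.0, 182.0])]Traceback (most recent call last):
  File "<stdin>", line 7, in <module>
ValueError: it knows: bin, cap, fixture, flat_stud, label, mug, outlet, pad, pointed_stud, scanner, screwdriver, spray_can, tape, window, wrench
```

```bash

python3 - <<'E'
from h import *
cs={k:save(k,k+'0.png') for k in('top','scene')}
for k in cs:
  print(k,cs[k]['pose'][:3,3].round(3))
  for t in 'fixture outlet label pointed_stud flat_stud scanner window pad bin spray_can mug cap tape screwdriver wrench'.split():
    print(t,[(np.round(d['at'],3).tolist(),round(d['conf'],2),px(cs[k],d['at'])[0].round().tolist()) for d in r.mark_of(t,k)][:3])
a=cv2.imread('pics/top0.png');b=cv2.imread('pics/scene0.png')
E
```

```text
top [ 0.408 -0.002  1.368]
fixture [([0.573, -0.019, -0.003], 0.71, [326.0, 183.0])]
outlet [([0.612, -0.088, 0.085], 0.92, [353.0, 163.0]), ([0.741, -0.21, -0.004], 0.6, [393.0, 121.0])]
label [([0.639, -0.13, 0.083], 0.59, [368.0, 152.0])]
pointed_stud [([0.52, 0.142, -0.002], 0.56, [267.0, 204.0])]
flat_stud [([0.542, -0.18, 0.003], 0.65, [385.0, 192.0]), ([0.4, -0.013, 0.005], 0.65, [325.0, 246.0]), ([0.302, 0.359, -0.003], 0.24, [189.0, 287.0])]
scanner [([0.575, -0.021, -0.001], 0.71, [327.0, 182.0]), ([0.547, -0.349, 0.008], 0.7, [447.0, 188.0]), ([0.644, -0.13, 0.082], 0.67, [368.0, 150.0])]
window [([0.628, -0.344, 0.03], 0.76, [446.0, 158.0]), ([0.289, -0.343, -0.003], 0.17, [449.0, 284.0])]
pad [([0.557, -0.352, -0.001], 0.69, [448.0, 185.0]), ([0.544, -0.18, 0.002], 0.27, [385.0, 192.0])]
bin [([0.526, 0.356, -0.001], 0.9, [189.0, 204.0])]
spray_can [([0.714, 0.182, -0.002], 0.74, [252.0, 134.0]), ([0.638, -0.131, 0.082], 0.62, [369.0, 153.0])]
mug [([0.742, -0.207, -0.003], 0.63, [392.0, 120.0])]
cap [([0.401, -0.015, 0.003], 0.88, [326.0, 246.0]), ([0.638, -0.125, 0.082
[... 446 characters left out ...]
)]
flat_stud [([0.541, -0.181, 0.0], 0.67, [274.0, 208.0])]
scanner [([0.554, -0.352, 0.007], 0.93, [220.0, 209.0]), ([0.722, 0.182, 0.003], 0.57, [392.0, 255.0])]
window [([0.629, -0.35, 0.029], 0.78, [216.0, 223.0])]
pad []
bin [([0.528, 0.356, 0.002], 0.74, [440.0, 206.0])]
spray_can [([0.721, 0.184, 0.003], 0.76, [392.0, 255.0])]
mug [([0.739, -0.209, -0.001], 0.81, [260.0, 259.0]), ([0.291, -0.347, 0.002], 0.64, [231.0, 153.0])]
cap [([0.399, -0.011, 0.0], 0.72, [326.0, 177.0])]
tape [([0.29, -0.348, 0.0], 0.96, [231.0, 153.0])]
screwdriver [([0.552, -0.35, 0.0], 0.72, [221.0, 210.0]), ([0.778, 0.007, 0.003], 0.66, [333.0, 271.0])]
wrench [([0.302, 0.357, -0.001], 0.79, [430.0, 158.0])]
```

View pics/top0.png

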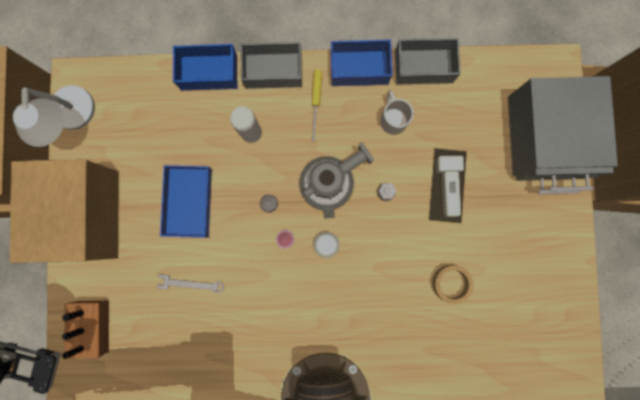

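View pics/scene0.png

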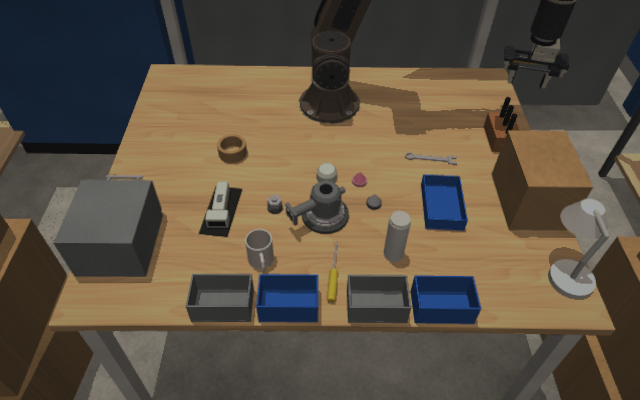

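The top view shows the housing at (326,182) with its outlet toward (365,153). The pointed stud is at (269,204), the pink look-alike at (285,239), the flat stud at (386,191) and the scanner at (450,187). The scene view agrees. The outlet is at about -59° and has to reach about +108°, so I'll turn it anticlockwise past +x.

```bash
cat >> h.py <<'E'
from scipy.spatial.transform import Rotation as Ro
import json
def plan(wps,turns=None):
    """wps: list of (xyz_tcp, yaw_continuous, nrows); tool stays pointing down."""
    s=r.get_state(); p=s['tcp_pos'].copy(); R=Ro.from_euler('xyz',s['eef_rot'],degrees=True)
    y=s['eef_rot'][2]; X=[];A=[]
    for (q,yw,n) in wps:
        q=np.array(q,float); P0=p.copy(); y0=y
        for i in range(1,n+1):
            tp=P0+(q-P0)*i/n; ty=y0+(yw-y0)*i/n; T=Ro.from_euler('xyz',[180,0,ty],degrees=True)
            X.append(np.round(R.inv().apply(tp-p)/.05,2)); A.append(np.round((R.inv()*T).as_rotvec(degrees=True)/6,2))
            p=p+R.apply(X[-1]*.05); R=R*Ro.from_rotvec(A[-1]*6,degrees=True)
        y=yw
    print('max',np.abs(X).max(),np.abs(A).max(),len(X))
    for i in range(0,len(X),8):
        print(json.dumps(np.array(X[i:i+8]).tolist()).replace(' ','').replace('-0.0,','0,')); print(json.dumps(np.array(A[i:i+8]).tolist()).replace(' ','').replace('-0.0,','0,'))
C=np.array([.571,-.0195])
def pol(phi,rad,z): return [C[0]+rad*np.cos(np.radians(phi)),C[1]+rad*np.sin(np.radians(phi)),z]
E
python3 - <<'E'
from h import *
plan([(pol(-59,.08,.40),-239,40)])
E
```

```text
max 0.43 0.94 40
[[0.31,0.3,0.0],[0.33,0.27,0.0],[0.36,0.23,0.01],[0.38,0.2,-0.0],[0.4,0.16,0.0],[0.41,0.12,0.0],[0.42,0.08,0.01],[0.43,0.04,-0.0]]
[[0,0.0,0.93],[0,0.0,0.93],[0,0.0,0.94],[0,0.0,0.93],[0,0.0,0.93],[0,0.0,0.93],[0,0.0,0.94],[0,0.0,0.93]]
[[0.43,-0.01,0.0],[0.42,-0.04,0.0],[0.42,-0.09,0.01],[0.41,-0.12,-0.0],[0.4,-0.17,0.0],[0.37,-0.2,0.0],[0.36,-0.24,0.0],[0.33,-0.28,0.01]]
[[0,0.0,0.93],[0,0.0,0.93],[0,0.0,0.93],[0,0.0,0.94],[0.0,0.0,0.93],[0.0,0.0,0.93],[0.0,0.0,0.93],[0.0,0.0,0.93]]
[[0.3,-0.3,-0.0],[0.27,-0.33,0.0],[0.24,-0.36,0.0],[0.2,-0.38,0.01],[0.16,-0.4,-0.0],[0.13,-0.41,0.0],[0.08,-0.42,0.0],[0.04,-0.42,0.01]]
[[0.0,0.0,0.94],[0.0,0.0,0.93],[0.0,0.0,0.93],[0.0,0.0,0.93],[0.0,0.0,0.94],[0.0,0.0,0.93],[0.0,0.0,0.93],[0.0,0.0,0.93]]
[[0.0,-0.43,-0.0],[-0.04,-0.43,0.0],[-0.08,-0.42,0.0],[-0.12,-0.41,0.0],[-0.17,-0.4,0.01],[-0.2,-0.38,-0.0],[-0.23,-0.35,0.0],[-0.27,-0.34,0.0]]
[[0.0,0.0,0.93],[0.0,0.0,0.94],[0.0,0.0,0.93],[0.0,0.0,0.93],[0.0,0,0.93],[0.0,0,0.93],[0.0,0,0.94],[0.0,0,0.93]]
[[-0.3,-0.3,0.01],[-0.33,-0.27,-0.0],[-0.36,-0.24,0.0],[-0.38,-0.21,0.0],[-0.39,-0.17,0.01],[-0.41,-0.12,-0.0],[-0.42,-0.09,0.0],[-0.43,-0.05,0.0]]
[[0.0,0,0.93],[0.0,0,0.93],[0.0,0,0.94],[0.0,0,0.93],[0.0,0,0.93],[0.0,0,0.93],[0.0,0,0.93],[0.0,0,0.94]]
```

>>> {"api": "send_rows", "payload": {
  "xyz": [
    [0.31,0.3,0],
    [0.33,0.27,0],
    [0.36,0.23,0],
    [0.38,0.2,0],
    [0.4,0.16,0],
    [0.41,0.12,0],
    [0.42,0.08,0],
    [0.43,0.04,0]
  ],
  "angular": [
    [0,0,0.93],
    [0,0,0.93],
    [0,0,0.94],
    [0,0,0.93],
    [0,0,0.93],
    [0,0,0.93],
    [0,0,0.94],
    [0,0,0.93]
  ],
  "grip": [87,87,87,87,87,87,87,87]
}}

```text
time_s: 2.55
tcp_pos: [0.2652, 0.5023, 0.4048]
eef_rot: [-180.0, 0.0, -60.3]
contact_force: [0.4, 0.1, -0.1]
gripper_width: 0.0871
```

>>> {"api": "send_rows", "payload": {
  "xyz": [
    [0.43,0,0],
    [0.42,-0.04,0],
    [0.42,-0.09,0],
    [0.41,-0.12,0],
    [0.4,-0.17,0],
    [0.37,-0.2,0],
    [0.36,-0.24,0],
    [0.33,-0.28,0]
  ],
  "angular": [
    [0,0,0.93],
    [0,0,0.93],
    [0,0,0.93],
    [0,0,0.94],
    [0,0,0.93],
    [0,0,0.93],
    [0,0,0.93],
    [0,0,0.93]
  ],
  "grip": [87,87,87,87,87,87,87,87]
}}

```text
time_s: 3.35
tcp_pos: [0.3516, 0.3542, 0.4049]
eef_rot: [-180.0, 0.0, -105.0]
contact_force: [-0.3, -0.7, 0.3]
gripper_width: 0.0871
```

>>> {"api": "send_rows", "payload": {
  "xyz": [
    [0.3,-0.3,0],
    [0.27,-0.33,0],
    [0.24,-0.36,0],
    [0.2,-0.38,0],
    [0.16,-0.4,0],
    [0.13,-0.41,0],
    [0.08,-0.42,0],
    [0.04,-0.42,0]
  ],
  "angular": [
    [0,0,0.94],
    [0,0,0.93],
    [0,0,0.93],
    [0,0,0.93],
    [0,0,0.94],
    [0,0,0.93],
    [0,0,0.93],
    [0,0,0.93]
  ],
  "grip": [87,87,87,87,87,87,87,87]
}}

```text
time_s: 4.15
tcp_pos: [0.4385, 0.2067, 0.4049]
eef_rot: [180.0, 0.0, -149.7]
contact_force: [0.2, -0.5, 0.1]
gripper_width: 0.087
```

>>> {"api": "send_rows", "payload": {
  "xyz": [
    [0,-0.43,0],
    [-0.04,-0.43,0],
    [-0.08,-0.42,0],
    [-0.12,-0.41,0],
    [-0.17,-0.4,0],
    [-0.2,-0.38,0],
    [-0.23,-0.35,0],
    [-0.27,-0.34,0]
  ],
  "angular": [
    [0,0,0.93],
    [0,0,0.94],
    [0,0,0.93],
    [0,0,0.93],
    [0,0,0.93],
    [0,0,0.93],
    [0,0,0.94],
    [0,0,0.93]
  ],
  "grip": [87,87,87,87,87,87,87,87]
}}

```text
time_s: 4.95
tcp_pos: [0.5251, 0.0585, 0.4048]
eef_rot: [180.0, 0.0, 165.5]
contact_force: [0.6, -0.2, 0.5]
gripper_width: 0.0873
```

>>> {"api": "send_rows", "payload": {
  "xyz": [
    [-0.3,-0.3,0],
    [-0.33,-0.27,0],
    [-0.36,-0.24,0],
    [-0.38,-0.21,0],
    [-0.39,-0.17,0],
    [-0.41,-0.12,0],
    [-0.42,-0.09,0],
    [-0.43,-0.05,0]
  ],
  "angular": [
    [0,0,0.93],
    [0,0,0.93],
    [0,0,0.94],
    [0,0,0.93],
    [0,0,0.93],
    [0,0,0.93],
    [0,0,0.93],
    [0,0,0.94]
  ],
  "grip": [87,87,87,87,87,87,87,87]
}}

```text
time_s: 5.75
tcp_pos: [0.6121, -0.0894, 0.4047]
eef_rot: [180.0, 0.0, 120.7]
contact_force: [-0.2, 0.1, -0.6]
gripper_width: 0.087
```

```bash

python3 - <<'E'
from h import *
print(r.get_state()['joints'].round(1))
c=save('wrist','w1.png')
for t in 'fixture outlet label pointed_stud flat_stud scanner pad'.split():
    print(t,[(np.round(d['at'],3).tolist(),round(d['conf'],2),px(c,d['at'])[0].round().tolist()) for d in r.mark_of(t,'wrist')][:3])
plan([(pol(-59,.08,.248),121,8)])
E
```

```text
[   9.8   15.3   -6.8    0.   -67.9 -159. ]
fixture [([0.566, -0.02, -0.002], 0.62, [319.0, 109.0])]
outlet [([0.614, -0.088, 0.084], 0.86, [325.0, 188.0])]
label [([0.64, -0.13, 0.087], 0.95, [326.0, 235.0])]
pointed_stud []
flat_stud [([0.539, -0.183, 0.0], 0.79, [240.0, 207.0]), ([0.61, -0.087, 0.086], 0.66, [323.0, 187.0])]
scanner []
pad []
max 0.4 0.01 8
[[0,0.0,0.39],[0,0.0,0.39],[0,0.0,0.4],[0,0.01,0.39],[-0.01,0,0.39],[0.0,0,0.39],[0.0,0,0.4],[0.0,0.0,0.39]]
[[0.0,0.0,0.0],[0.0,0.0,0.0],[0.0,0.0,0.0],[0.0,0.0,0.01],[0.0,0.0,-0.0],[0.0,0.0,-0.0],[0.0,0.0,-0.0],[0.0,0.0,0.0]]
```

View pics/w1.png

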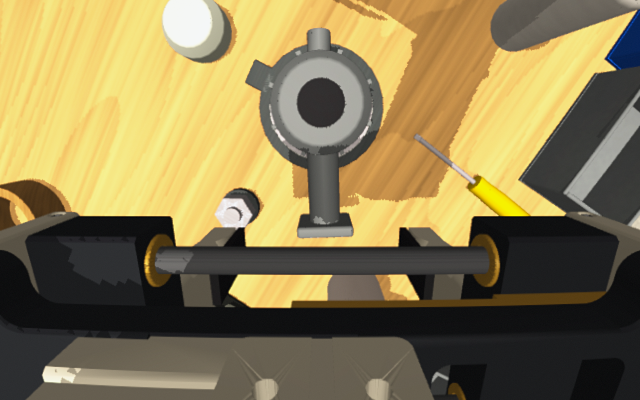

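The outlet pipe (325,188) sits centred and square between the open fingers. The block on the fixture shows at (258,75) and the drum centre at (320,102). Next I go down over the pipe.

>>> {"api": "send_rows", "payload": {
  "xyz": [
    [0,0,0.39],
    [0,0,0.39],
    [0,0,0.4],
    [0,0,0.39],
    [0,0,0.39],
    [0,0,0.39],
    [0,0,0.4],
    [0,0,0.39]
  ],
  "angular": [
    [0,0,0],
    [0,0,0],
    [0,0,0],
    [0,0,0],
    [0,0,0],
    [0,0,0],
    [0,0,0],
    [0,0,0]
  ],
  "grip": [87,87,87,87,87,87,87,87]
}}

```text
time_s: 6.95
tcp_pos: [0.6116, -0.0879, 0.2473]
eef_rot: [180.0, 0.0, 121.1]
contact_force: [-0.6, 0.1, -0.5]
gripper_width: 0.0871
```

>>> {"api": "send_rows", "payload": {
  "xyz": [
    [0,0,0],
    [0,0,0],
    [0,0,0],
    [0,0,0]
  ],
  "angular": [
    [0,0,0],
    [0,0,0],
    [0,0,0],
    [0,0,0]
  ],
  "grip": [42,42,42,42],
  "grip_force": 5
}}

```text
time_s: 7.35
tcp_pos: [0.6122, -0.0884, 0.249]
eef_rot: [179.9, 0.1, 121.0]
contact_force: [-0.7, -0.8, 0.6]
gripper_width: 0.0602
```

```bash

python3 - <<'E'
from h import *
s=r.get_state(); print(s['contact_force'],s['gripper_width'],s['joints'].round(1))
# arc target 107.8, yaw=phi+180 ; first to phi=108+? play 5mm -> finish then squeeze
N=40; a=-59; b=107.8
plan([(pol(a+(b-a)*i/N,.08,.249),a+180+(b-a)*i/N,1) for i in range(1,N+1)])
E
```

```text
[-0.7199813  -0.81115534  0.58370108] 0.06024554094934187 [   9.8   23.2  -17.6    0.   -49.1 -158.9]
max 0.12 0.7 40
[[0.01,0.12,0.0],[0.0,0.12,0.0],[0.01,0.11,0.0],[0.0,0.12,0.0],[0.01,0.12,0.0],[0.0,0.11,0.0],[0.01,0.12,0.0],[0,0.12,0.0]]
[[0.02,0.01,-0.7],[0,0,-0.69],[0,0,-0.7],[0,0,-0.69],[0,0,-0.7],[0,0,-0.69],[0,0,-0.7],[0,0,-0.69]]
[[0.0,0.11,0.0],[0.01,0.12,0.0],[0.0,0.11,0.0],[0.01,0.12,0.0],[0.0,0.12,0.0],[0.0,0.11,0.0],[0.01,0.12,0.0],[0.0,0.12,0.0]]
[[0,0,-0.7],[0,0,-0.69],[0,0,-0.7],[0,0,-0.69],[0,0,-0.7],[0,0,-0.69],[0,0,-0.7],[0,0,-0.69]]
[[0.01,0.11,0.0],[0.0,0.12,0.0],[0.01,0.12,0.0],[0.0,0.11,0.0],[0.0,0.12,0.0],[0.01,0.11,0.0],[0.0,0.12,0.0],[0.01,0.12,0.0]]
[[0,0,-0.7],[0,0,-0.69],[0,0,-0.7],[0,0,-0.69],[0.0,0,-0.7],[0.0,0,-0.69],[0.0,0,-0.7],[0.0,0,-0.69]]
[[0.0,0.11,0.0],[0.01,0.12,0.0],[0,0.12,0.0],[0.0,0.11,0.0],[0.01,0.12,0.0],[0.0,0.12,0.0],[0.01,0.11,0.0],[0.0,0.12,0.0]]
[[0.0,0,-0.7],[0.0,0,-0.69],[0.0,0,-0.7],[0.0,0,-0.69],[0.0,0,-0.7],[0.0,0,-0.69],[0.0,0,-0.7],[0.0,0,-0.69]]
[[0.01,0.11,0.0],[0,0.12,0.0],[0.0,0.12,0.0],[0.01,0.11,0.0],[0.0,0.12,0.0],[0.01,0.12,0.0],[0.0,0.11,0.0],[0.0,0.12,0.0]]
[[0.0,0,-0.7],[0.0,0,-0.69],[0.0,0,-0.7],[0.0,0,-0.69],[0.0,0,-0.7],[0.0,0,-0.69],[0.0,0,-0.7],[0.0,0,-0.69]]
```

>>> {"api": "send_rows", "payload": {
  "xyz": [
    [0.01,0.12,0],
    [0,0.12,0],
    [0.01,0.11,0],
    [0,0.12,0],
    [0.01,0.12,0],
    [0,0.11,0],
    [0.01,0.12,0],
    [0,0.12,0]
  ],
  "angular": [
    [0,0,-0.7],
    [0,0,-0.69],
    [0,0,-0.7],
    [0,0,-0.69],
    [0,0,-0.7],
    [0,0,-0.69],
    [0,0,-0.7],
    [0,0,-0.69]
  ],
  "grip": [42,42,42,42,42,42,42,42]
}}

```text
time_s: 8.15
tcp_pos: [0.6429, -0.0545, 0.2487]
eef_rot: [-180.0, 0.1, 154.5]
contact_force: [-1.4, -3.9, 0.1]
gripper_width: 0.0421
```

>>> {"api": "send_rows", "payload": {
  "xyz": [
    [0,0.11,0],
    [0.01,0.12,0],
    [0,0.11,0],
    [0.01,0.12,0],
    [0,0.12,0],
    [0,0.11,0],
    [0.01,0.12,0],
    [0,0.12,0]
  ],
  "angular": [
    [0,0,-0.7],
    [0,0,-0.69],
    [0,0,-0.7],
    [0,0,-0.69],
    [0,0,-0.7],
    [0,0,-0.69],
    [0,0,-0.7],
    [0,0,-0.69]
  ],
  "grip": [42,42,42,42,42,42,42,42]
}}

```text
time_s: 8.95
tcp_pos: [0.6503, -0.009, 0.2487]
eef_rot: [-180.0, 0.1, -172.1]
contact_force: [0.1, -3.1, 1.2]
gripper_width: 0.0419
```

>>> {"api": "send_rows", "payload": {
  "xyz": [
    [0.01,0.11,0],
    [0,0.12,0],
    [0.01,0.12,0],
    [0,0.11,0],
    [0,0.12,0],
    [0.01,0.11,0],
    [0,0.12,0],
    [0.01,0.12,0]
  ],
  "angular": [
    [0,0,-0.7],
    [0,0,-0.69],
    [0,0,-0.7],
    [0,0,-0.69],
    [0,0,-0.7],
    [0,0,-0.69],
    [0,0,-0.7],
    [0,0,-0.69]
  ],
  "grip": [42,42,42,42,42,42,42,42]
}}

```text
time_s: 9.75
tcp_pos: [0.6315, 0.033, 0.2489]
eef_rot: [-179.9, 0.1, -138.8]
contact_force: [2.4, -1.6, -0.6]
gripper_width: 0.0418
```

>>> {"api": "send_rows", "payload": {
  "xyz": [
    [0,0.11,0],
    [0.01,0.12,0],
    [0,0.12,0],
    [0,0.11,0],
    [0.01,0.12,0],
    [0,0.12,0],
    [0.01,0.11,0],
    [0,0.12,0]
  ],
  "angular": [
    [0,0,-0.7],
    [0,0,-0.69],
    [0,0,-0.7],
    [0,0,-0.69],
    [0,0,-0.7],
    [0,0,-0.69],
    [0,0,-0.7],
    [0,0,-0.69]
  ],
  "grip": [42,42,42,42,42,42,42,42]
}}

```text
time_s: 10.55
tcp_pos: [0.593, 0.058, 0.2491]
eef_rot: [-179.8, 0.1, -105.4]
contact_force: [3.0, 0.4, -1.8]
gripper_width: 0.0421
```

Before the last stretch I measure again from near, because the wrist camera may now see the stud.

```bash

python3 - <<'E'
from h import *
for k in ('wrist','top','scene'):
  c=save(k,k+'2.png')
  for t in 'fixture outlet label pointed_stud'.split():
    print(k,t,[(np.round(d['at'],3).tolist(),round(d['conf'],2)) for d in r.mark_of(t,k)][:2])
s=r.get_state(); print(s['tcp_pos'],s['eef_rot'])
N=8;a=s['eef_rot'][2]+180;b=107.8
plan([(pol(a+(b-a)*i/N,.08,.249),a-180+(b-a)*i/N,1) for i in range(1,N+1)])
E
```

```text
wrist fixture [([0.569, -0.017, -0.002], 0.57)]
wrist outlet [([0.595, 0.057, 0.084], 0.74)]
wrist label []
wrist pointed_stud [([0.421, 0.099, 0.001], 0.66)]
top fixture [([0.575, -0.021, 0.0], 0.58), ([0.288, -0.344, -0.002], 0.18)]
top outlet [([0.596, 0.058, 0.084], 0.86)]
top label [([0.556, -0.352, -0.002], 0.47)]
top pointed_stud [([0.424, 0.097, 0.006], 0.77), ([0.517, 0.14, -0.002], 0.46)]
scene fixture [([0.568, -0.02, -0.001], 0.89), ([0.74, -0.21, -0.001], 0.58)]
scene outlet [([0.593, 0.059, 0.085], 0.72)]
scene label [([0.616, 0.103, 0.08], 0.73), ([0.63, -0.351, 0.033], 0.56)]
scene pointed_stud [([0.52, 0.14, 0.002], 0.61)]
[0.59225395 0.05739119 0.24779605] [-1.79972631e+02  2.47754776e-03 -1.05594487e+02]
max 0.12 0.7 8
[[0,0.11,-0.02],[0.0,0.12,-0.0],[0.01,0.12,-0.0],[0.0,0.11,-0.0],[0.01,0.12,-0.0],[0.0,0.11,-0.0],[0.01,0.12,-0.0],[0,0.12,-0.0]]
[[0,0.0,-0.7],[0,0,-0.69],[0,0,-0.7],[0,0,-0.69],[0,0,-0.7],[0,0,-0.69],[0,0,-0.7],[0,0,-0.7]]
```

>>> {"api": "send_rows", "payload": {
  "xyz": [
    [0,0.11,0],
    [0,0.12,0],
    [0.01,0.12,0],
    [0,0.11,0],
    [0.01,0.12,0],
    [0,0.11,0],
    [0.01,0.12,0],
    [0,0.12,0]
  ],
  "angular": [
    [0,0,-0.7],
    [0,0,-0.69],
    [0,0,-0.7],
    [0,0,-0.69],
    [0,0,-0.7],
    [0,0,-0.69],
    [0,0,-0.7],
    [0,0,-0.7]
  ],
  "grip": [42,42,42,42,42,42,42,42]
}}

```text
time_s: 12.1
tcp_pos: [0.5464, 0.0573, 0.2478]
eef_rot: [-179.9, 0.0, -72.0]
contact_force: [3.0, 3.5, -0.9]
gripper_width: 0.0422
```

>>> {"api": "send_rows", "payload": {
  "xyz": [
    [0,0,0],
    [0,0,0],
    [0,0,0],
    [0,0,0],
    [0,0,0]
  ],
  "angular": [
    [0,0,0],
    [0,0,0],
    [0,0,0],
    [0,0,0],
    [0,0,0]
  ],
  "grip": [30,30,30,30,30],
  "grip_force": 12
}}

```text
time_s: 12.6
tcp_pos: [0.5466, 0.0572, 0.2478]
eef_rot: [-180.0, 0.0, -72.2]
contact_force: [1.7, 5.2, 2.4]
gripper_width: 0.0316
```

```bash

python3 - <<'E'
from h import *
for k in ('wrist','top','scene'):
  c=save(k,k+'3.png')
  for t in 'fixture outlet label pointed_stud'.split():
    print(k,t,[(np.round(d['at'],3).tolist(),round(d['conf'],2)) for d in r.mark_of(t,k)][:2])
s=r.get_state(); print(s['tcp_pos'],s['eef_rot'],s['gripper_width'],s['contact_force'])
E
```

```text
wrist fixture [([0.57, -0.018, -0.0], 0.95)]
wrist outlet [([0.542, 0.056, 0.088], 0.69)]
wrist label []
wrist pointed_stud []
top fixture [([0.571, -0.021, 0.002], 0.94)]
top outlet []
top label []
top pointed_stud [([0.42, 0.096, 0.005], 0.8), ([0.52, 0.138, 0.001], 0.4)]
scene fixture [([0.57, -0.022, 0.001], 0.96)]
scene outlet [([0.543, 0.06, 0.086], 0.83)]
scene label []
scene pointed_stud [([0.521, 0.138, 0.002], 0.63)]
[0.5465736  0.05714932 0.24778956] [-1.79958099e+02  2.40436069e-02 -7.22348508e+01] 0.031670337681836094 [1.85039404 6.32904206 1.99122336]
```

View pics/wrist3.png

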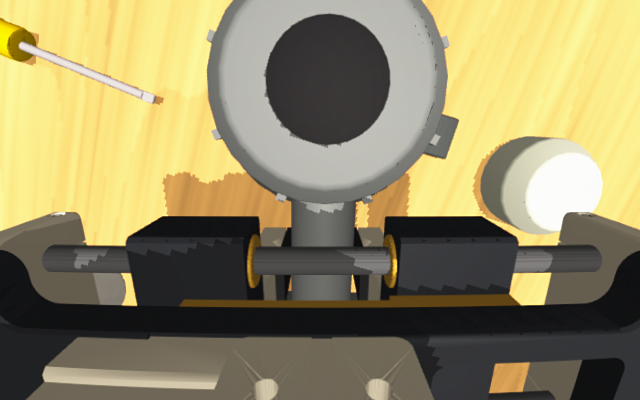

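The pipe (323,230) is clamped between the fingers, with the drum centre above at (327,78). I release, rise, back off outward along the outlet and check the aim against the stud.

>>> {"api": "send_rows", "payload": {
  "xyz": [
    [0,0,0],
    [0,0,0],
    [0,0,0],
    [0,0,-0.3],
    [0,0,-0.6],
    [0,0,-0.8],
    [0,0,-0.8],
    [0,0,-0.7]
  ],
  "angular": [
    [0,0,0],
    [0,0,0],
    [0,0,0],
    [0,0,0],
    [0,0,0],
    [0,0,0],
    [0,0,0],
    [0,0,0]
  ],
  "grip": [50,60,70,80,87,87,87,87]
}}

```text
time_s: 14.15
tcp_pos: [0.5458, 0.0563, 0.4095]
eef_rot: [180.0, -0.0, -72.2]
contact_force: [0.5, 0.9, 0.1]
gripper_width: 0.0858
```

>>> {"api": "send_rows", "payload": {
  "xyz": [
    [-0.4,0,0],
    [-0.6,0,0],
    [-0.6,0,0],
    [-0.4,0,0],
    [0,0,0]
  ],
  "angular": [
    [0,0,0],
    [0,0,0],
    [0,0,0],
    [0,0,0],
    [0,0,0]
  ],
  "grip": [87,87,87,87,87]
}}

```text
time_s: 14.65
tcp_pos: [0.5148, 0.1533, 0.4074]
eef_rot: [180.0, -0.0, -72.1]
contact_force: [-0.0, -0.6, 0.7]
gripper_width: 0.0868
```

```bash

python3 - <<'E'
from h import *
for k in ('wrist','top','scene'):
  c=save(k,k+'4.png')
  for t in 'fixture outlet label pointed_stud'.split():
    print(k,t,[(np.round(d['at'],3).tolist(),round(d['conf'],2)) for d in r.mark_of(t,k)][:2])
s=r.get_state(); print(s['time_s'],s['tcp_pos'],s['eef_rot'],s['joints'].round(1))
E
```

```text
wrist fixture [([0.57, -0.022, -0.002], 0.78)]
wrist outlet [([0.543, 0.058, 0.085], 0.9)]
wrist label [([0.537, 0.102, 0.085], 0.91), ([0.528, 0.36, -0.005], 0.43)]
wrist pointed_stud [([0.518, 0.14, 0.006], 0.96), ([0.423, 0.1, -0.001], 0.71)]
top fixture [([0.571, -0.018, -0.0], 0.88)]
top outlet [([0.547, 0.058, 0.086], 0.85)]
top label [([0.533, 0.098, 0.082], 0.65)]
top pointed_stud [([0.422, 0.098, 0.005], 0.66), ([0.287, -0.346, -0.004], 0.65)]
scene fixture [([0.57, -0.019, -0.0], 0.78)]
scene outlet [([0.545, 0.058, 0.082], 0.89)]
scene label [([0.536, 0.103, 0.082], 0.59)]
scene pointed_stud [([0.401, -0.013, -0.0], 0.73), ([0.418, 0.098, -0.004], 0.59)]
15.4 [0.51562014 0.15185354 0.40768972] [-1.79997541e+02  1.39063019e-03 -7.21735145e+01] [ 37.3   7.5 -16.4  -0.  -66.1 -19.5]
```

View pics/wrist4.png

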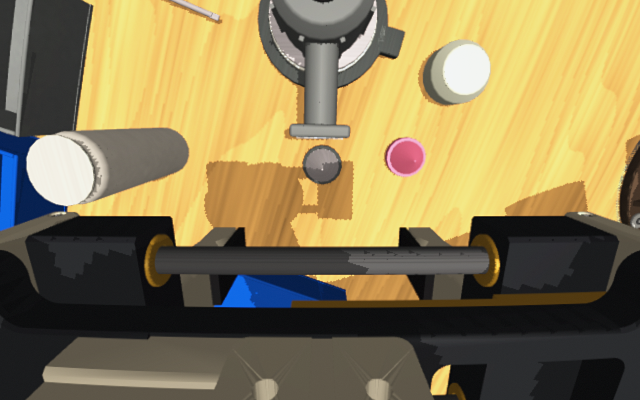

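The stud (322,164) sits in line below the flange (320,131), and the network points agree to within about 1.5°. I overlay the model on an enlarged crop to check more closely.

```bash

python3 - <<'E'
from h import *
c=r.capture('wrist'); im=cv2.resize(c['img'][:,:,::-1],None,fx=4,fy=4,interpolation=cv2.INTER_CUBIC)
def dr(p,col):
    q=(px(c,p)*4+1.5).round().astype(int); cv2.polylines(im,[q.reshape(-1,1,2)],False,col,1)
def rel(phi,rr,t,z):
    f=np.radians(phi); return [C[0]+rr*np.cos(f)-t*np.sin(f),C[1]+rr*np.sin(f)+t*np.cos(f),z]
C=np.array([.570,-.0197]); phi=107.7
dr([rel(phi,a,b,.11) for a,b in((115,-28),(127,-28),(127,28),(115,28),(115,-28)) for a,b in[(a/1e3,b/1e3)]],(0,0,255))
for t in(-.016,.016): dr([rel(phi,.05,t,.085),rel(phi,.115,t,.085)],(0,255,0))
A=np.linspace(0,2*np.pi,60)
S=[.519,.1405]
dr([[S[0]+.025*np.cos(a),S[1]+.025*np.sin(a),.008] for a in A],(255,0,0))
dr([rel(phi,.05,0,.1),[*S,.048]],(0,255,255))
dr([[C[0]+.075*np.cos(a),C[1]+.075*np.sin(a),.014] for a in A],(255,0,255))
x=im[80:760,960:1760]; cv2.imwrite('pics/ov.png',cv2.resize(x,(700,595)))
E
```

```text
(no output)
```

View pics/ov.png

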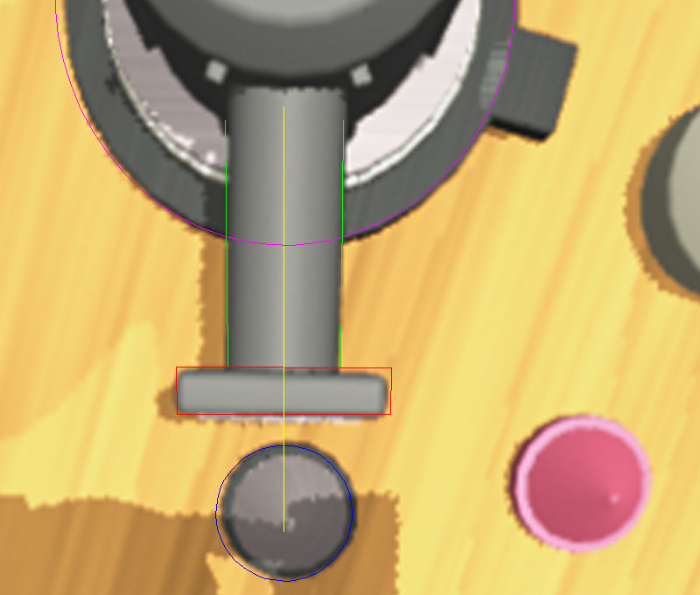

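Overlay: the pipe and stud match the model to within about 1.5 mm. The outlet is about 1° off the line to the stud, which I accept. Next is the scanner.

```bash

python3 - <<'E'
from h import *
plan([([.46,-.35,.40],3,16)])
E
```

```text
max 0.63 0.79 16
[[0.58,0.26,0.01],[0.55,0.3,0.01],[0.52,0.35,0.01],[0.5,0.39,0.01],[0.46,0.43,0.01],[0.43,0.47,0.01],[0.38,0.5,0.01],[0.35,0.53,0.01]]
[[0,0.0,-0.78],[0,0.0,-0.79],[0,0.0,-0.78],[0,0.0,-0.78],[0,0.0,-0.78],[0,0.0,-0.79],[0,0.0,-0.78],[0,0.0,-0.78]]
[[0.3,0.55,0.01],[0.25,0.58,0.01],[0.2,0.6,0.01],[0.16,0.61,0.0],[0.1,0.62,0.01],[0.05,0.63,0.01],[0.0,0.63,0.01],[-0.05,0.63,0.01]]
[[0,0.0,-0.79],[0,0.0,-0.78],[0,0.0,-0.78],[0,0.0,-0.79],[0,0.0,-0.78],[0,0.0,-0.78],[0,0.0,-0.78],[0,0,-0.79]]
```

>>> {"api": "send_rows", "payload": {
  "xyz": [
    [0.58,0.26,0.01],
    [0.55,0.3,0.01],
    [0.52,0.35,0.01],
    [0.5,0.39,0.01],
    [0.46,0.43,0.01],
    [0.43,0.47,0.01],
    [0.38,0.5,0.01],
    [0.35,0.53,0.01]
  ],
  "angular": [
    [0,0,-0.78],
    [0,0,-0.79],
    [0,0,-0.78],
    [0,0,-0.78],
    [0,0,-0.78],
    [0,0,-0.79],
    [0,0,-0.78],
    [0,0,-0.78]
  ],
  "grip": [87,87,87,87,87,87,87,87]
}}

```text
time_s: 16.25
tcp_pos: [0.4875, -0.1004, 0.4039]
eef_rot: [-180.0, -0.0, -34.4]
contact_force: [-0.8, -0.3, -0.5]
gripper_width: 0.0867
```

>>> {"api": "send_rows", "payload": {
  "xyz": [
    [0.3,0.55,0.01],
    [0.25,0.58,0.01],
    [0.2,0.6,0.01],
    [0.16,0.61,0],
    [0.1,0.62,0.01],
    [0.05,0.63,0.01],
    [0,0.63,0.01],
    [-0.05,0.63,0.01]
  ],
  "angular": [
    [0,0,-0.79],
    [0,0,-0.78],
    [0,0,-0.78],
    [0,0,-0.79],
    [0,0,-0.78],
    [0,0,-0.78],
    [0,0,-0.78],
    [0,0,-0.79]
  ],
  "grip": [87,87,87,87,87,87,87,87]
}}

```text
time_s: 17.05
tcp_pos: [0.4596, -0.3511, 0.4002]
eef_rot: [180.0, -0.0, 3.2]
contact_force: [-0.3, -1.0, 0.4]
gripper_width: 0.0872
```

```bash

python3 - <<'E'
from h import *
c=save('wrist','w5.png')
for t in 'scanner window pad'.split():
    print(t,[(np.round(d['at'],4).tolist(),round(d['conf'],2),px(c,d['at'])[0].round().tolist()) for d in r.mark_of(t,'wrist')][:2])
s=r.get_state(); print(s['tcp_pos'],s['eef_rot'],s['joints'].round(1))
cv2.imwrite('pics/w5z.png',cv2.resize(c['img'][0:240,200:440,::-1],(600,600),interpolation=cv2.INTER_CUBIC))
E
```

```text
scanner [([0.5428, -0.3551, 0.0069], 0.88, [328.0, 108.0]), ([0.404, -0.0157, -0.0008], 0.33, [75.0, 202.0])]
window [([0.6294, -0.3446, 0.0266], 0.58, [324.0, 24.0]), ([0.5403, -0.3553, 0.006], 0.22, [329.0, 110.0])]
pad []
[ 0.45961145 -0.35035514  0.39973517] [-1.79975614e+02  3.90730058e-02  2.86813849e+00] [-17.9  11.7 -12.3  -0.  -66.1 110.8]
```

View pics/w5z.png

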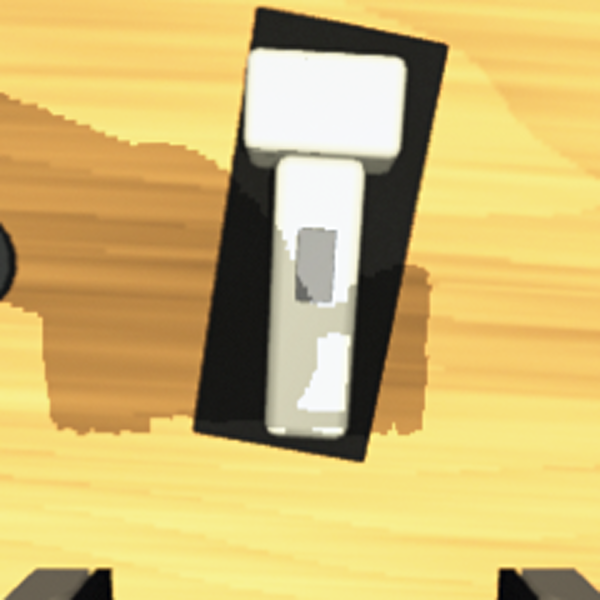

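The crop shows the scanner lying on its pad, with the head at the top (326,105) and the handle below. It is turned slightly relative to the pad. I'll work out both poses from the corners.

```bash

python3 - <<'E'
from h import *
c=r.capture('wrist')
f=lambda pts,z: ray(c,(np.array(pts,float)-1)/2.5+[200,0],z)[:,:2]
P=f([(258,8),(448,45),(363,461),(194,431)],.006)
print('pad',P.round(4),P.mean(0), 'len',np.linalg.norm(P[0]-P[3]),np.linalg.norm(P[1]-P[0]))
x=(P[0]+P[1]-P[2]-P[3])/2; print('yaw',np.degrees(np.arctan2(x[1],x[0])))
H=f([(277,170),(363,170),(350,425),(268,425)],.05)
fm=(H[0]+H[1])/2; bm=(H[2]+H[3])/2;d=fm-bm; print('handle',H.round(4),'w',np.linalg.norm(H[0]-H[1]),np.linalg.norm(H[2]-H[3]),'yaw',np.degrees(np.arctan2(d[1],d[0])))
u=d/np.linalg.norm(d)
F=f([(328,52),(308,437)],.05); print('front,rear',F,np.linalg.norm(F[0]-F[1]),'centre',F.mean(0))
hd=f([(247,100),(405,100)],.05); print('head',hd,hd.mean(0))
E
```

```text
pad [[ 0.6559 -0.3194]
 [ 0.645  -0.4065]
 [ 0.4497 -0.3808]
 [ 0.4608 -0.294 ]] [ 0.5528436  -0.35019751] len 0.19665342318628964 0.08780219735291239
yaw -7.454322581310463
handle [[ 0.5796 -0.3329]
 [ 0.5814 -0.3685]
 [ 0.4746 -0.37  ]
 [ 0.4727 -0.3334]] w 0.03566147457503562 0.03663628362136399 yaw 0.5054570256652878
front,rear [[ 0.62557106 -0.35150797]
 [ 0.4681869  -0.35151031]] 0.15738415678975884 centre [ 0.54687898 -0.35150914]
head [[ 0.60594226 -0.31956174]
 [ 0.60925125 -0.38386668]] [ 0.60759675 -0.35171421]
```

```bash

python3 - <<'E'
from h import *
plan([([.548,-.3515,.26],.3,6),([.548,-.3515,.189],.3,5)])
E
```

```text
max 0.47 0.08 11
[[0.29,0.02,0.47],[0.3,0.02,0.46],[0.29,0.02,0.47],[0.29,0.01,0.47],[0.3,0.01,0.46],[0.29,0.01,0.47],[0.0,0.0,0.28],[0.0,0.0,0.29]]
[[0,0.0,0.07],[0,0.0,0.08],[0,0.0,0.07],[0,0.0,0.07],[0,0.0,0.08],[0,0.0,0.07],[0,0.0,-0.0],[0,0.0,-0.0]]
[[0.0,0.0,0.28],[0.0,0.0,0.28],[0.0,0.0,0.29]]
[[0,0.0,-0.0],[0,0.0,-0.0],[0,0.0,-0.0]]
```

>>> {"api": "send_rows", "payload": {
  "xyz": [
    [0.29,0.02,0.47],
    [0.3,0.02,0.46],
    [0.29,0.02,0.47],
    [0.29,0.01,0.47],
    [0.3,0.01,0.46],
    [0.29,0.01,0.47],
    [0,0,0.28],
    [0,0,0.29]
  ],
  "angular": [
    [0,0,0.07],
    [0,0,0.08],
    [0,0,0.07],
    [0,0,0.07],
    [0,0,0.08],
    [0,0,0.07],
    [0,0,0],
    [0,0,0]
  ],
  "grip": [80,75,70,70,70,70,70,70]
}}

```text
time_s: 18.1
tcp_pos: [0.5482, -0.3504, 0.231]
eef_rot: [-180.0, 0.0, 0.4]
contact_force: [0.5, -0.3, 0.0]
gripper_width: 0.0701
```

>>> {"api": "send_rows", "payload": {
  "xyz": [
    [0,0,0.28],
    [0,0,0.28],
    [0,0,0.29],
    [0,0,0]
  ],
  "angular": [
    [0,0,0],
    [0,0,0],
    [0,0,0],
    [0,0,0]
  ],
  "grip": [70,70,70,70]
}}

```text
time_s: 18.5
tcp_pos: [0.547, -0.3512, 0.187]
eef_rot: [-179.9, 0.2, 0.3]
contact_force: [-1.3, -0.0, -0.6]
gripper_width: 0.07
```

>>> {"api": "send_rows", "payload": {
  "xyz": [
    [0,0,0],
    [0,0,0],
    [0,0,0],
    [0,0,0],
    [0,0,0],
    [0,0,0],
    [0,0,0],
    [0,0,0]
  ],
  "angular": [
    [0,0,0],
    [0,0,0],
    [0,0,0],
    [0,0,0],
    [0,0,0],
    [0,0,0],
    [0,0,0],
    [0,0,0]
  ],
  "grip": [55,45,36,34,34,34,34,34],
  "grip_force": 30
}}

```text
time_s: 19.3
tcp_pos: [0.5481, -0.3514, 0.1896]
eef_rot: [180.0, -0.0, 0.4]
contact_force: [-1.1, 1.8, 5.4]
gripper_width: 0.0379
```

```bash

python3 - <<'E'
from h import *
plan([([.548,-.3515,.22],.4,2),([.548,-.3515,.38],.4,6),([.481,.2743,.40],-73.2,20)])
E
```

```text
max 0.63 0.62 28
[[0,0.0,-0.3],[0,0.0,-0.31],[0,0.0,-0.53],[0,0.0,-0.54],[0,0.0,-0.53],[0,0.0,-0.53],[0,0.0,-0.53],[0,0.0,-0.54]]
[[0.0,-0.01,-0.0],[0.0,0.0,-0.0],[0.0,0.0,-0.0],[0.0,0.0,-0.0],[0.0,0.0,-0.0],[0.0,0.0,-0.0],[0.0,0.0,-0.0],[0.0,0.0,-0.0]]
[[-0.06,-0.63,-0.02],[-0.11,-0.62,-0.02],[-0.14,-0.61,-0.02],[-0.18,-0.6,-0.02],[-0.22,-0.59,-0.02],[-0.26,-0.58,-0.02],[-0.29,-0.55,-0.02],[-0.33,-0.54,-0.02]]
[[0.0,0.0,0.61],[0.0,0.0,0.61],[0.0,0.0,0.62],[0.0,0.0,0.61],[0.0,0.0,0.61],[0.0,0.0,0.62],[0.0,0.0,0.61],[0.0,0.0,0.61]]
[[-0.36,-0.51,-0.02],[-0.4,-0.49,-0.02],[-0.42,-0.47,-0.02],[-0.46,-0.43,-0.02],[-0.48,-0.41,-0.02],[-0.5,-0.37,-0.02],[-0.53,-0.34,-0.02],[-0.55,-0.31,-0.02]]
[[0.0,0.0,0.62],[0.0,0.0,0.61],[0.0,0.0,0.61],[0.0,0.0,0.62],[0.0,0.0,0.61],[0.01,0.0,0.61],[0,0.0,0.62],[0,0.0,0.61]]
[[-0.57,-0.27,-0.02],[-0.59,-0.23,-0.02],[-0.59,-0.2,-0.02],[-0.61,-0.15,-0.02]]
[[0,0.0,0.61],[0,0.0,0.62],[0,0.0,0.61],[0,0.0,0.61]]
```

>>> {"api": "send_rows", "payload": {
  "xyz": [
    [0,0,-0.3],
    [0,0,-0.31],
    [0,0,-0.53],
    [0,0,-0.54],
    [0,0,-0.53],
    [0,0,-0.53],
    [0,0,-0.53],
    [0,0,-0.54]
  ],
  "angular": [
    [0,0,0],
    [0,0,0],
    [0,0,0],
    [0,0,0],
    [0,0,0],
    [0,0,0],
    [0,0,0],
    [0,0,0]
  ],
  "grip": [34,34,34,34,34,34,34,34]
}}

```text
time_s: 20.1
tcp_pos: [0.5475, -0.3512, 0.3812]
eef_rot: [-180.0, 0.0, 0.4]
contact_force: [-0.0, -0.4, -2.2]
gripper_width: 0.0377
```

>>> {"api": "send_rows", "payload": {
  "xyz": [
    [-0.06,-0.63,-0.02],
    [-0.11,-0.62,-0.02],
    [-0.14,-0.61,-0.02],
    [-0.18,-0.6,-0.02],
    [-0.22,-0.59,-0.02],
    [-0.26,-0.58,-0.02],
    [-0.29,-0.55,-0.02],
    [-0.33,-0.54,-0.02]
  ],
  "angular": [
    [0,0,0.61],
    [0,0,0.61],
    [0,0,0.62],
    [0,0,0.61],
    [0,0,0.61],
    [0,0,0.62],
    [0,0,0.61],
    [0,0,0.61]
  ],
  "grip": [34,34,34,34,34,34,34,34]
}}

```text
time_s: 20.9
tcp_pos: [0.5204, -0.1, 0.3882]
eef_rot: [-180.0, 0.0, -29.2]
contact_force: [1.0, -0.1, -2.1]
gripper_width: 0.0378
```

>>> {"api": "send_rows", "payload": {
  "xyz": [
    [-0.36,-0.51,-0.02],
    [-0.4,-0.49,-0.02],
    [-0.42,-0.47,-0.02],
    [-0.46,-0.43,-0.02],
    [-0.48,-0.41,-0.02],
    [-0.5,-0.37,-0.02],
    [-0.53,-0.34,-0.02],
    [-0.55,-0.31,-0.02]
  ],
  "angular": [
    [0,0,0.62],
    [0,0,0.61],
    [0,0,0.61],
    [0,0,0.62],
    [0,0,0.61],
    [0,0,0.61],
    [0,0,0.62],
    [0,0,0.61]
  ],
  "grip": [34,34,34,34,34,34,34,34]
}}

```text
time_s: 21.7
tcp_pos: [0.4938, 0.1501, 0.3963]
eef_rot: [-180.0, 0.0, -58.6]
contact_force: [1.0, 0.2, -2.0]
gripper_width: 0.038
```

>>> {"api": "send_rows", "payload": {
  "xyz": [
    [-0.57,-0.27,-0.02],
    [-0.59,-0.23,-0.02],
    [-0.59,-0.2,-0.02],
    [-0.61,-0.15,-0.02],
    [0,0,0]
  ],
  "angular": [
    [0,0,0.61],
    [0,0,0.62],
    [0,0,0.61],
    [0,0,0.61],
    [0,0,0]
  ],
  "grip": [34,34,34,34,34]
}}

```text
time_s: 22.2
tcp_pos: [0.4804, 0.2769, 0.4]
eef_rot: [-180.0, 0.0, -73.2]
contact_force: [-0.5, -0.2, -2.3]
gripper_width: 0.0375
```

```bash

python3 - <<'E'
from h import *
for k in ('wrist','scene','top'):
  c=save(k,k+'6.png')
  for t in 'window label scanner outlet'.split():
    print(k,t,[(np.round(d['at'],3).tolist(),round(d['conf'],2),px(c,d['at'])[0].round().tolist()) for d in r.mark_of(t,k)][:2])
s=r.get_state(); print(s['time_s'],s['tcp_pos'],s['eef_rot'],s['gripper_width'],s['joints'].round(1))
plan([([.481,.2743,.246],-73.2,8)])
E
```

```text
wrist window [([0.507, 0.203, 0.237], 0.9, [310.0, 96.0])]
wrist label [([0.504, 0.201, 0.238], 0.27, [318.0, 93.0])]
wrist scanner [([0.474, 0.27, 0.216], 0.77, [333.0, 230.0]), ([0.528, 0.364, -0.005], 0.74, [269.0, 225.0])]
wrist outlet []
scene window [([0.505, 0.198, 0.241], 0.89, [400.0, 147.0])]
scene label [([0.536, 0.104, 0.081], 0.87, [364.0, 191.0]), ([0.545, 0.061, 0.082], 0.59, [350.0, 193.0])]
scene scanner [([0.486, 0.276, 0.217], 0.92, [424.0, 148.0])]
scene outlet [([0.546, 0.059, 0.085], 0.85, [350.0, 192.0])]
top window [([0.502, 0.2, 0.241], 0.88, [230.0, 204.0]), ([0.29, -0.346, -0.0], 0.54, [450.0, 284.0])]
top label [([0.533, 0.102, 0.083], 0.74, [280.0, 196.0]), ([0.718, 0.182, -0.003], 0.71, [251.0, 133.0])]
top scanner [([0.481, 0.275, 0.218], 0.63, [199.0, 215.0])]
top outlet [([0.546, 0.056, 0.087], 0.61, [297.0, 190.0]), ([0.573, -0.021, -0.0], 0.36, [327.0, 183.0])]
22.95 [0.48092656 0.2739559  0.39969106] [-1.79998076e+02  4.19254276e-04 -7.31975367e+01] 0.03800561147638781 [ 49.9   9.3 -15.2   0.  -65.4 -33.1]
max 0.39 0.0 8
[[0,0,0.38],[0,0,0.39],[0,0,0.38],[0,0,0.39],[0,0,0.38],[0,0,0.39],[-0.01,0,0.38],[0.0,0,0.38]]
[[0,0.0,0.0],[0,0.0,0.0],[0,0.0,0.0],[0,0.0,0.0],[0,0.0,0.0],[0,0.0,0.0],[0,0.0,0.0],[0,0.0,0.0]]
```

View pics/wrist6.png

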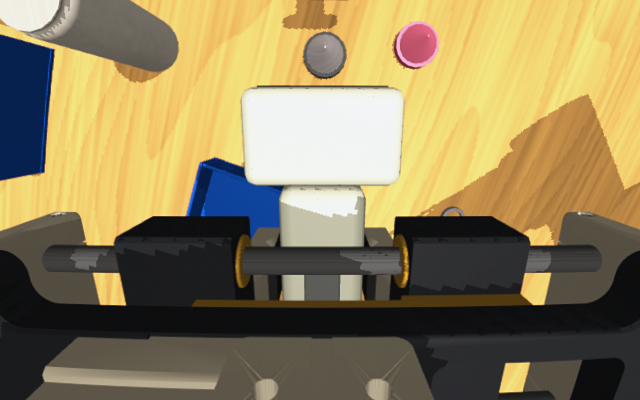

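The scanner is held square in the jaws (head at (323,137)), with the stud at (325,55) straight ahead. The window reads (.505,.200), within 3 mm of the plan. I lower it and hold.

>>> {"api": "send_rows", "payload": {
  "xyz": [
    [0,0,0.38],
    [0,0,0.39],
    [0,0,0.38],
    [0,0,0.39],
    [0,0,0.38],
    [0,0,0.39],
    [0,0,0.38],
    [0,0,0.38]
  ],
  "angular": [
    [0,0,0],
    [0,0,0],
    [0,0,0],
    [0,0,0],
    [0,0,0],
    [0,0,0],
    [0,0,0],
    [0,0,0]
  ],
  "grip": [34,34,34,34,34,34,34,34]
}}

```text
time_s: 23.75
tcp_pos: [0.481, 0.2742, 0.2455]
eef_rot: [-180.0, 0.0, -73.2]
contact_force: [-0.1, -0.3, -0.7]
gripper_width: 0.0381
```

>>> {"api": "send_rows", "payload": {
  "xyz": [
    [0,0,0],
    [0,0,0],
    [0,0,0],
    [0,0,0],
    [0,0,0]
  ],
  "angular": [
    [0,0,0],
    [0,0,0],
    [0,0,0],
    [0,0,0],
    [0,0,0]
  ],
  "grip": [34,34,34,34,34]
}}

```text
time_s: 24.25
tcp_pos: [0.481, 0.2742, 0.247]
eef_rot: [-179.9, 0.0, -73.2]
contact_force: [0.4, 0.2, -1.7]
gripper_width: 0.0377
```

```bash

python3 - <<'E'
from h import *
for k in ('wrist','scene','top'):
  c=save(k,k+'7.png')
  for t in 'window label scanner outlet'.split():
    print(k,t,[(np.round(d['at'],3).tolist(),round(d['conf'],2),px(c,d['at'])[0].round().tolist()) for d in r.mark_of(t,k)][:2])
s=r.get_state(); print(s['time_s'],s['tcp_pos'],s['eef_rot'],s['gripper_width'],s['contact_force'])
E
```

```text
wrist window [([0.503, 0.203, 0.084], 0.9, [318.0, 104.0])]
wrist label []
wrist scanner [([0.477, 0.272, 0.065], 0.69, [327.0, 237.0]), ([0.716, 0.183, 0.002], 0.49, [40.0, -2.0])]
wrist outlet []
scene window [([0.507, 0.198, 0.089], 0.58, [394.0, 183.0]), ([0.519, 0.141, 0.001], 0.24, [373.0, 204.0])]
scene label [([0.535, 0.101, 0.085], 0.84, [363.0, 190.0]), ([0.546, 0.057, 0.083], 0.25, [349.0, 193.0])]
scene scanner [([0.487, 0.276, 0.065], 0.8, [417.0, 183.0])]
scene outlet []
top window [([0.5, 0.203, 0.086], 0.92, [240.0, 210.0]), ([0.307, 0.355, -0.002], 0.68, [190.0, 285.0])]
top label [([0.535, 0.103, 0.084], 0.66, [279.0, 195.0])]
top scanner [([0.479, 0.274, 0.064], 0.66, [214.0, 219.0])]
top outlet [([0.547, 0.057, 0.086], 0.59, [297.0, 190.0])]
25.0 [0.4808953  0.2740863  0.24612679] [ 1.79996821e+02 -2.39368085e-03 -7.31871934e+01] 0.03766698612524397 [-0.41432767  0.17537488 -2.82420582]
```

View pics/scene7.png

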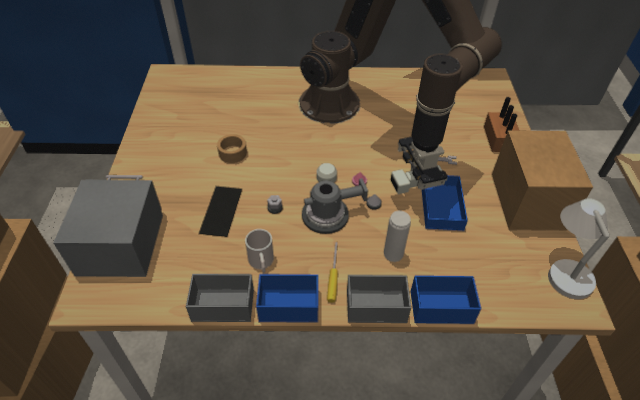

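The scene shows the scanner head (402,182) facing the flange (362,190), with the bench things in place. I shift 1 mm sideways toward the mean label estimate and then hold still for over 2 s.

>>> {"api": "send_rows", "payload": {
  "xyz": [
    [0,-0.02,0],
    [0,0,0],
    [0,0,0],
    [0,0,0],
    [0,0,0],
    [0,0,0],
    [0,0,0],
    [0,0,0]
  ],
  "angular": [
    [0,0,0],
    [0,0,0],
    [0,0,0],
    [0,0,0],
    [0,0,0],
    [0,0,0],
    [0,0,0],
    [0,0,0]
  ],
  "grip": [34,34,34,34,34,34,34,34]
}}

```text
time_s: 25.8
tcp_pos: [0.4819, 0.2743, 0.2462]
eef_rot: [180.0, -0.0, -73.2]
contact_force: [-0.3, -0.2, -2.1]
gripper_width: 0.0377
```

>>> {"api": "send_rows", "payload": {
  "xyz": [
    [0,0,0],
    [0,0,0],
    [0,0,0],
    [0,0,0],
    [0,0,0],
    [0,0,0],
    [0,0,0],
    [0,0,0]
  ],
  "angular": [
    [0,0,0],
    [0,0,0],
    [0,0,0],
    [0,0,0],
    [0,0,0],
    [0,0,0],
    [0,0,0],
    [0,0,0]
  ],
  "grip": [34,34,34,34,34,34,34,34]
}}

```text
time_s: 26.6
tcp_pos: [0.4819, 0.2744, 0.2462]
eef_rot: [180.0, 0.0, -73.2]
contact_force: [0.2, -0.5, -2.0]
gripper_width: 0.038
```

>>> {"api": "send_rows", "payload": {
  "xyz": [
    [0,0,0],
    [0,0,0],
    [0,0,0],
    [0,0,0],
    [0,0,0],
    [0,0,0],
    [0,0,0],
    [0,0,0]
  ],
  "angular": [
    [0,0,0],
    [0,0,0],
    [0,0,0],
    [0,0,0],
    [0,0,0],
    [0,0,0],
    [0,0,0],
    [0,0,0]
  ],
  "grip": [34,34,34,34,34,34,34,34]
}}

```text
time_s: 27.4
tcp_pos: [0.4818, 0.2744, 0.2462]
eef_rot: [-180.0, -0.0, -73.2]
contact_force: [0.6, -0.1, -2.0]
gripper_width: 0.0373
```

```bash

python3 - <<'E'
from h import *
# refine pad centre from the empty pad in top & scene views (z=.006)
for k in('top','scene'):
  c=r.capture(k); g=c['img'].max(2); m=(g<60).astype(np.uint8)
  q=px(c,[[.555,-.35,.006]])[0].astype(int); w=np.zeros_like(m); w[q[1]-50:q[1]+50,q[0]-40:q[0]+40]=1
  n,l,st,ce=cv2.connectedComponentsWithStats(m*w); i=l[q[1],q[0]]
  cn=cv2.findContours((l==i).astype(np.uint8),0,1)[0][0].reshape(-1,2).astype(float)
  P=ray(c,cn,.006)[:,:2]; print(k,i,st[i],cv2.minAreaRect((P*1000).astype(np.float32)))
  print([np.round(d['at'],3).tolist() for d in r.mark_of('pad',k)])
plan([([.4815,.2740,.40],-73.2,6),([.555,-.3505,.39],-7.5,20),([.555,-.3505,.22],-7.5,8),([.555,-.3505,.1905],-7.5,4)])
E
```

```text
top 0 [     0      0    640    400 256000] ((545.6917724609375, -0.00115966796875), (1830.2220458984375, 1109.7696533203125), 88.3507308959961)
[[0.556, -0.349, -0.001]]
scene 1 [ 200  187   41   50 1301] ((556.8538818359375, -346.990478515625), (86.2434310913086, 197.439208984375), 82.75369262695312)
[[0.552, -0.35, -0.001], [0.518, 0.142, 0.0]]
max 0.62 0.55 38
[[0.0,0.0,-0.51],[0.0,0.0,-0.52],[0.0,0.0,-0.51],[0.0,0.01,-0.51],[0.0,0,-0.51],[0.0,0,-0.52],[0.62,0.11,0.01],[0.61,0.15,0.01]]
[[0,0.0,0.0],[0,0.0,0.0],[0,0.0,0.0],[0,0.0,0.0],[0,0.0,0.0],[0,0.0,0.0],[0,0.0,-0.55],[0,0.0,-0.54]]
[[0.6,0.18,0.01],[0.6,0.21,0.01],[0.57,0.25,0.01],[0.57,0.28,0.01],[0.54,0.31,0.01],[0.53,0.34,0.01],[0.51,0.38,0.01],[0.48,0.4,0.01]]
[[0,0.0,-0.55],[0,0.0,-0.55],[0,0.0,-0.55],[0,0.0,-0.54],[0,0.0,-0.55],[0,0.0,-0.55],[0,0.0,-0.55],[0,0.0,-0.54]]
[[0.46,0.43,0.01],[0.44,0.45,0.01],[0.41,0.48,0.01],[0.38,0.5,0.01],[0.35,0.52,0.01],[0.32,0.54,0.01],[0.29,0.56,0.01],[0.25,0.58,0.01]]
[[0,0.0,-0.55],[0,0.0,-0.55],[0,0.0,-0.55],[0,0.0,-0.54],[0,0.0,-0.55],[0,0.0,-0.55],[0,0,-0.55],[0,0,-0.54]]
[[0.23,0.58,0.01],[0.19,0.6,0.01],[0,0.0,0.43],[0,0.0,0.42],[0,0.0,0.43],[0,0.0,0.42],[0,0.0,0.43],[0,0.0,0.42]]
[[0,0,-0.55],[0,0,-0.55],[0,0,0.0],[0,0,0.0],[0,0,0.0],[0,0,0.0],[0,0,0.0],[0,0,0.0]]
[[0,0.0,0.43],[-0.01,0.0,0.42],[0.0,0.0,0.15],[0.0,0.0,0.15],[0.0,0.0,0.14],[0.0,0.0,0.15]]
[[0,0,0.0],[0,0,0.0],[0,0,0.0],[0,0,0.0],[0,0,0.0],[0,0,0.0]]
```

>>> {"api": "send_rows", "payload": {
  "xyz": [
    [0,0,-0.51],
    [0,0,-0.52],
    [0,0,-0.51],
    [0,0,-0.51],
    [0,0,-0.51],
    [0,0,-0.52],
    [0.62,0.11,0.01],
    [0.61,0.15,0.01]
  ],
  "angular": [
    [0,0,0],
    [0,0,0],
    [0,0,0],
    [0,0,0],
    [0,0,0],
    [0,0,0],
    [0,0,-0.55],
    [0,0,-0.54]
  ],
  "grip": [34,34,34,34,34,34,34,34]
}}

```text
time_s: 28.4
tcp_pos: [0.4889, 0.2117, 0.4]
eef_rot: [-179.9, 0.0, -66.4]
contact_force: [0.7, -0.3, -3.1]
gripper_width: 0.0379
```

>>> {"api": "send_rows", "payload": {
  "xyz": [
    [0.6,0.18,0.01],
    [0.6,0.21,0.01],
    [0.57,0.25,0.01],
    [0.57,0.28,0.01],
    [0.54,0.31,0.01],
    [0.53,0.34,0.01],
    [0.51,0.38,0.01],
    [0.48,0.4,0.01]
  ],
  "angular": [
    [0,0,-0.55],
    [0,0,-0.55],
    [0,0,-0.55],
    [0,0,-0.54],
    [0,0,-0.55],
    [0,0,-0.55],
    [0,0,-0.55],
    [0,0,-0.54]
  ],
  "grip": [34,34,34,34,34,34,34,34]
}}

```text
time_s: 29.2
tcp_pos: [0.5184, -0.0393, 0.3952]
eef_rot: [-180.0, 0.0, -40.2]
contact_force: [0.5, -0.2, -2.3]
gripper_width: 0.0378
```

>>> {"api": "send_rows", "payload": {
  "xyz": [
    [0.46,0.43,0.01],
    [0.44,0.45,0.01],
    [0.41,0.48,0.01],
    [0.38,0.5,0.01],
    [0.35,0.52,0.01],
    [0.32,0.54,0.01],
    [0.29,0.56,0.01],
    [0.25,0.58,0.01]
  ],
  "angular": [
    [0,0,-0.55],
    [0,0,-0.55],
    [0,0,-0.55],
    [0,0,-0.54],
    [0,0,-0.55],
    [0,0,-0.55],
    [0,0,-0.55],
    [0,0,-0.54]
  ],
  "grip": [34,34,34,34,34,34,34,34]
}}

```text
time_s: 30.0
tcp_pos: [0.5479, -0.2893, 0.391]
eef_rot: [-180.0, 0.0, -14.0]
contact_force: [1.0, 0.2, -0.9]
gripper_width: 0.038
```

>>> {"api": "send_rows", "payload": {
  "xyz": [
    [0.23,0.58,0.01],
    [0.19,0.6,0.01],
    [0,0,0.43],
    [0,0,0.42],
    [0,0,0.43],
    [0,0,0.42],
    [0,0,0.43],
    [0,0,0.42]
  ],
  "angular": [
    [0,0,-0.55],
    [0,0,-0.55],
    [0,0,0],
    [0,0,0],
    [0,0,0],
    [0,0,0],
    [0,0,0],
    [0,0,0]
  ],
  "grip": [34,34,34,34,34,34,34,34]
}}

```text
time_s: 30.8
tcp_pos: [0.5557, -0.3502, 0.2616]
eef_rot: [-180.0, 0.0, -7.5]
contact_force: [-0.3, -1.0, -1.8]
gripper_width: 0.0378
```

```bash

python3 - <<'E'
from h import *
s=r.get_state(); print(s['time_s'],s['tcp_pos'],s['eef_rot'],s['gripper_width'])
for k in('top','scene'):
  r.capture(k)
  for t in('window','scanner'): print(k,t,[np.round(d['at'],3).tolist() for d in r.mark_of(t,k)][:2])
plan([([.555,-.350,.22],-7.4,4),([.555,-.350,.190],-7.4,4)])
E
```

```text
30.8 [ 0.55565061 -0.35017896  0.26164637] [-1.79996385e+02  1.95019496e-02 -7.48768855e+00] 0.037846186117386736
top window []
top scanner [[0.555, -0.355, 0.08]]
scene window [[0.638, -0.364, 0.101]]
scene scanner [[0.558, -0.346, 0.078], [0.301, 0.358, 0.001]]
max 0.22 0.02 8
[[-0.01,0,0.22],[0,0,0.22],[-0.01,0,0.22],[-0.01,-0.01,0.22],[0.0,0.0,0.15],[0.0,0.0,0.15],[0.0,0.0,0.15],[0.0,0.0,0.15]]
[[0.01,-0.02,-0.0],[0,0.0,-0.01],[0,0.0,0.0],[0,0.0,-0.0],[0,0.0,-0.0],[0,0.0,-0.0],[0,0.0,-0.0],[0,0.0,-0.0]]
```

>>> {"api": "send_rows", "payload": {
  "xyz": [
    [0,0,0.22],
    [0,0,0.22],
    [0,0,0.22],
    [0,0,0.22],
    [0,0,0.2],
    [0,0,0.15],
    [0,0,0.12],
    [0,0,0.06]
  ],
  "angular": [
    [0,0,0],
    [0,0,0],
    [0,0,0],
    [0,0,0],
    [0,0,0],
    [0,0,0],
    [0,0,0],
    [0,0,0]
  ],
  "grip": [34,34,34,34,34,34,34,34]
}}

```text
time_s: 31.9
tcp_pos: [0.5557, -0.3502, 0.1914]
eef_rot: [-180.0, 0.0, -7.5]
contact_force: [0.0, -0.1, -1.5]
gripper_width: 0.0379
```

>>> {"api": "send_rows", "payload": {
  "xyz": [
    [0,0,0],
    [0,0,0]
  ],
  "angular": [
    [0,0,0],
    [0,0,0]
  ],
  "grip": [34,34]
}}

```text
time_s: 32.1
tcp_pos: [0.556, -0.3503, 0.1925]
eef_rot: [180.0, -0.0, -7.5]
contact_force: [-0.4, -0.3, -0.9]
gripper_width: 0.0379
```

>>> {"api": "send_rows", "payload": {
  "xyz": [
    [0,0,0.02],
    [0,0,0.02],
    [0,0,0],
    [0,0,0]
  ],
  "angular": [
    [0,0,0],
    [0,0,0],
    [0,0,0],
    [0,0,0]
  ],
  "grip": [34,34,34,34]
}}

```text
time_s: 32.5
tcp_pos: [0.5558, -0.3502, 0.1903]
eef_rot: [180.0, -0.0, -7.5]
contact_force: [-0.0, 0.4, -2.6]
gripper_width: 0.0379
```

>>> {"api": "send_rows", "payload": {
  "xyz": [
    [0,0,0.02],
    [0,0,0],
    [0,0,0]
  ],
  "angular": [
    [0,0,0],
    [0,0,0],
    [0,0,0]
  ],
  "grip": [34,34,34]
}}

```text
time_s: 32.8
tcp_pos: [0.5559, -0.3503, 0.1897]
eef_rot: [180.0, -0.0, -7.5]
contact_force: [-1.1, 1.5, 4.3]
gripper_width: 0.0377
```

It has touched down (+4 N). I open and rise straight up.

>>> {"api": "send_rows", "payload": {
  "xyz": [
    [0,0,0],
    [0,0,0],
    [0,0,0],
    [0,0,0],
    [0,0,0],
    [0,0,-0.2],
    [0,0,-0.5],
    [0,0,-0.8]
  ],
  "angular": [
    [0,0,0],
    [0,0,0],
    [0,0,0],
    [0,0,0],
    [0,0,0],
    [0,0,0],
    [0,0,0],
    [0,0,0]
  ],
  "grip": [45,55,65,72,72,72,72,72]
}}

```text
time_s: 33.6
tcp_pos: [0.555, -0.3499, 0.2632]
eef_rot: [-179.9, 0.3, -7.5]
contact_force: [0.1, 0.5, -0.2]
gripper_width: 0.0718
```

>>> {"api": "send_rows", "payload": {
  "xyz": [
    [0,0,-0.8],
    [0,0,-0.8],
    [0,0,-0.8],
    [-0.3,0,-0.3],
    [-0.6,0,0],
    [-0.6,0,0],
    [-0.4,0,0],
    [0,0,0]
  ],
  "angular": [
    [0,0,0],
    [0,0,0],
    [0,0,0],
    [0,0,0],
    [0,0,0],
    [0,0,0],
    [0,0,0],
    [0,0,0]
  ],
  "grip": [72,72,72,72,72,72,72,72]
}}

```text
time_s: 34.4
tcp_pos: [0.4592, -0.3375, 0.4008]
eef_rot: [180.0, -0.1, -7.5]
contact_force: [1.0, 0.0, -0.2]
gripper_width: 0.0724
```

```bash

python3 - <<'E'
from h import *
s=r.get_state(); print(s['time_s'],s['tcp_pos'],s['eef_rot'],s['contact_force'])
for k in('top','scene','wrist'):
  c=save(k,k+'9.png')
  for t in('scanner','window','pad','label','outlet','pointed_stud','mug','cap','spray_can','tape'): print(k,t,[np.round(d['at'],3).tolist() for d in r.mark_of(t,k)][:1])
a=cv2.imread('pics/wrist9.png')[0:240,200:440]; b=cv2.imread('pics/top9.png')[80:320,130:490]
cv2.imwrite('pics/fin.png',np.vstack([np.hstack([cv2.resize(a,(320,320)),cv2.resize(b,(480,320))])]))
E
```

```text
34.4 [ 0.4592135  -0.33750555  0.40080332] [ 1.79997559e+02 -8.57295317e-02 -7.52590696e+00] [ 1.02489425  0.01236504 -0.17829954]
top scanner []
top window []
top pad []
top label [[0.532, 0.1, 0.082]]
top outlet [[0.546, 0.057, 0.086]]
top pointed_stud [[0.717, 0.178, -0.002]]
top mug [[0.739, -0.209, -0.003]]
top cap [[0.402, -0.014, 0.004]]
top spray_can [[0.717, 0.18, -0.001]]
top tape [[0.29, -0.348, -0.004]]
scene scanner [[0.562, -0.347, 0.007]]
scene window [[0.635, -0.362, 0.032]]
scene pad [[0.557, -0.35, 0.002]]
scene label [[0.532, 0.103, 0.082]]
scene outlet [[0.547, 0.06, 0.085]]
scene pointed_stud [[0.419, 0.096, -0.0]]
scene mug [[0.738, -0.208, 0.003]]
scene cap [[0.4, -0.01, 0.002]]
scene spray_can [[0.723, 0.182, 0.003]]
scene tape [[0.291, -0.344, 0.004]]
wrist scanner [[0.555, -0.358, 0.007]]
wrist window [[0.636, -0.358, 0.026]]
wrist pad [[0.568, -0.02, -0.003]]
wrist label []
wrist outlet []
wrist pointed_stud []
wrist mug [[0.29, -0.343, -0.006]]
wrist cap []
wrist spray_can [[0.54, -0.182, 0.001]]
wrist tape [[0.289, -0.344, -0.002]]
```

View pics/fin.png

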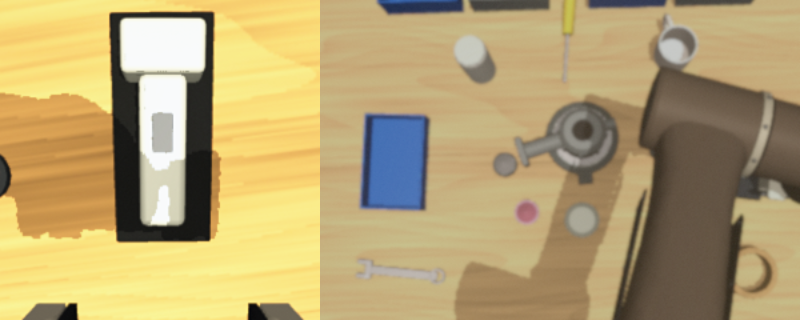

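The scanner lies along the middle of its pad, at (163,122) in the left crop. The outlet still points at the stud, and nothing else has moved. I hand in.

```bash
python3 -c "
from plant import r
print(r.close_job(), r.get_state()['time_s'])"
```

```text
the job is handed in; nothing more can be done
the job is handed in; nothing more can be done
```

The job is done and handed in at about 35 s on the robot's clock, out of the 72 s allowed; the hand-in gave no verdict.

**Housing:** I turned the outlet anticlockwise from about -59° to about 107° by straddling the pipe with the fingers, then closed them lightly on it to centre it. The model overlay put the outlet about 1° off the line to the pointed stud, and I left it there. After the scan, the outlet and label positions were unchanged to within the camera noise.

**Scan:** I held the scanner level with its window about 10 cm from the label and square to it. It stayed still for over 2 s. The arm reading gives an aim error of about 1–2 mm, but the network readings of the window scattered by up to about 4 mm.

**Scanner return:** It lies on the middle of the pad, within about 1 mm along it, and in line with it.

**Other things:** The mug, cap, spray can and tape read the same positions as at the start, within the camera noise. The others also looked unmoved in the last pictures. The only disagreements were a few network reports that mixed up look-alikes, such as the pink stud or spray can for the pointed stud; I checked those against the pictures and ignored them.

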